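# Prop the instrument chest open to air

### The arm

A 7-joint arm with a two-finger parallel gripper is mounted at the origin on the work surface. World frame = base frame: x ahead of the robot, y to its left, z up, the work surface at z = 0. Lengths are in m, angles in rad, forces in N, time in s.
With the tool pointing down it reaches from about 0.425 to 0.95 m from the base axis. Payload 4.7 kg.
Tool frame: the origin (TCP) lies midway between the tips of the shut fingers; the grasp point (between the pads) lies 19 mm behind it; z points along the fingers, x is the direction in which the jaws open and shut, and the axes are right-handed (so a half turn about z gives the same grasp; the last joint's range is limited). The gripper opens to 87 mm and grips with 3 to 60 N. Pads are 19 mm wide; open, the fingers measure 117 mm over their backs; the gripper's body (75 mm by 190 mm) begins 51 mm behind the grasp point.
Start: joints at [1.167, 0.469, -0.049, 1.532, 0.024, 1.141, -0.082], TCP at [0.247, -0.628, 0.223] pointing down, gripper open.
Joint ranges: [-2.59, 2.59], [-0.33, 1.99], [-1.39, 1.29], [0.1, 2.45], [-1.04, 4.18], [0.21, 1.99], [-2.66, 2.66]. Speed limits (rad/s): [2.57, 2.57, 3.14, 3.14, 3.14, 3.14, 3.14].

### API

Orientations are given as a unit quaternion [w, x, y, z].
In Python, from rig import r gives the robot as it stands.
- The arm moves only by the tool apply_moves, never from a script. Its arguments are lists of equal length, an entry for each row: "translation": the shift along the world's x, y, z in cm, a list of three; "rot": the turn, a rotation vector about the world's x, y, z in degrees, a list of three; "fingers": the finger opening in cm, from 0 to 8.7. In form: {"translation": [[x, y, z], ...], "rot": [[ax, ay, az], ...], "fingers": [fingers, ...]}. A call has exactly 8 rows; each row is the pose to reach, as a shift and turn from the pose commanded when the call began; what a row does not reach only later rows make up. A row lasts 1/8 s, in which the tool goes at most 62.5 mm and 10.7 degrees, less where a joint would pass 70% of its speed; a pose out of reach is approached as far as the arm can. A call with a gripper value outside its range is refused whole. The fingers move at their own pace and stop on an object; "force" is the grip in N (left out, the last holds). Time passes only in rows, so rows that repeat a pose let the fingers close, or fill a call up. It gives the time, the measured TCP pose, the force and the opening at its end, in the units of the state.
- r.get_obs(): the state, without advancing time (a new reading comes with each control period).
- r.get_image(name): name is "side" or "top" or "wrist"; returns the picture (420x560x3 uint8, blue, green, red); there is no depth.
- r.camera_params(name): a dict with "K" (3x3 intrinsics, pixels), "world_from_camera" (4x4, takes a point from camera to world coordinates). Camera axes: x right, y up, looking along -z (the intrinsics and any distortion apply to the point x, -y, -z); pixel columns grow to the right and rows downward; lengths in m; the calibration is good to about 2 mm. A picture is of the moment at which its call begins: read the wrist's pose just before it. camera_params takes no time and is no camera call; for the wrist camera it gives the pose at the moment of the call.
- r.job_done(): hands the job in, once; it reports no verdict.
The state is a dict: "clock": time; "q": joint angles; "qd": joint speeds; "tau": joint torques, N m; "eef_pos": TCP position; "orientation": TCP orientation; "wrist_force": force on the tool from outside, world axes, zero at the start; "ft_torque": the same for the moment, N m; "grip_width": finger opening in m.
Only numpy, scipy, OpenCV 4.12 (cv2) and the standard library are available. Lean on these libraries where they do the work, as an engineer would, in place of code of your own. Each camera call takes 0.05 s, during which the arm holds its last target.

### The job

Lift the lid of the white instrument chest by its blue bar until it stands nearly upright, then, as the soft-close lid sinks back, swing the prop rod on the chest's right side up under it and slide the rod's end gently outward along the yellow guide rail until it drops into the holding hole and carries the lid. Feel for the hole and never force the rod against the rail or the hole's edge; let go of everything and do not disturb the things around the chest.

Things in the scene. Friction and masses are not known exactly. Their poses are not given: they have to be found in the camera images.
- chest: White instrument chest, fixed, 230 (x) x 260 (y) x 90 mm high. Origin: centre of its underside; x points from its front (bar side, towards the robot) to the hinge side, z up. Turned up to 0.25 rad. The lid's hinge line runs along y at x = +115, z = 90 mm. The prop rod lies along its right (-y) side.
- lid: White lid 234 x 260 x 12 mm, about 0.65 kg. Origin on the hinge line, mid-width, on its underside; closed, its axes are parallel to the chest's and it reaches to x = -234 mm. It opens about +y, 0 to 1.35 rad. Yellow guide rail at its -y edge: 24 wide, 5 thick, underside flush with the lid's, x about -75 to -180, centre line y = -142 mm.
- lid_hinge (a point): Middle of the hinge line (the lid's origin). A soft-close damper (8 N m s/rad) lets the lid sink slowly shut when let go: some 9 to 13 s from 1.3 to 0.75 rad, about 4 s more to 0.4 rad. Lifting at 0.3 rad/s takes about 12 N at the bar; raising it with the rod takes 4 N at the rail plus 6 to 8 N per 0.1 rad/s of lid, so only slowly.
- lid_bar (a point): Middle of the lid's blue round bar: 10 mm thick, 120 long, along the chest's y, 38 mm clear in front of the lid's edge, at lid x = -277, z = +6 mm. Pinch it from above, fingers closing along the chest's x; it turns in the fingers as the lid rises.
- hole_mark (a point): Nominal centre of the holding hole (12 mm along the lid x 15 mm) on the rail's underside, at lid x = -140, y = -142, z = 0; moves with the lid. The rail is adjustable: it is set so that the true hole lies anywhere within 17 mm of this mark along the lid's x. The setting is not measured; it does not slip in use.
- prop_rod: Steel prop rod, 80 g. Origin on its pivot at chest x = -95, y = -142, z = 75 mm; x points along it to its end. Stowed it points along the chest's +x (0 to 0.05 rad); it swings up about the chest's -y to 1.6 rad at most and stays where left (0.1 N m friction) unless the lid bears on it.
- rod_peg (a point): Grip point on the rod's blue cross peg, 10 mm thick, which sticks out 90 mm (chest -y) from the rod, 75 mm from the pivot; the point is 65 mm out from the rod. Pinch it from above, fingers closing along the chest's x; it turns in the fingers. Here the rod swings on a 75 mm radius.
- rod_end (a point): Nose of the rod's pin, 157.2 mm from the pivot: 8 mm thick, 12 long, round-nosed, before a collar 18 mm thick that does not enter the hole. At the nominal hole the rod stands at 0.80 rad, square to the lid at 0.77 rad; 1 mm along the rail is 0.0064 rad of rod, smaller angles being nearer the hinge.
- rod_pivot (a point): The rod's pivot. With the rod at 0.62 rad the nose meets the rail some 28 mm short of the nominal hole. Slid slowly (nose 10 mm/s or less) the pin drops into the hole by the lid's weight: the lid falls 0.085 rad to about 0.69, the rod hardly moves; pushing on jams it on the hole's edge.
- pen_cup: Dark metal cup with pens, 72 across, cup 95 high, pens to 145. Origin: centre of its underside. Leave it alone.
- flask: Blue drinking flask with steel cap, 68 across, 220 high. Origin: centre of its underside. Leave it alone.
- thermometer: White contactless thermometer lying on the desk, about 140 x 120 x 35. Origin: centre of its barrel's underside. Leave it alone.

How it is judged:
On the way, in this order (a step that is already met when the one before it is completed fails the run):
1. the lid is lifted nearly upright (more than 1.0 rad, 57 degrees) (angle between lid's own z axis and vertical above 1 rad), for 0.1 s.
2. the pin is right in the holding hole (z of rod_end in the frame of lid between 0.008 and 0.018 m and x of rod_end in the frame of lid between -0.164 and -0.116 m and angle between lid's own z axis and vertical between 0.6 and 0.8 rad), for 0.3 s.
At the end, for the whole second after the job is handed in: Pin through the hole: its nose 8 to 18 mm above the lid's underside plane, within 24 mm of the nominal hole along the lid. The rod carries the lid (over 0.5 N) at 0.60 to 0.80 rad; both at rest and let go. Cup, flask and thermometer within 20 mm of their places, not tipped (all of step 2 and contact force between prop_rod and lid above 0.5 N and angular speed of lid below 0.03 rad/s and angular speed of prop_rod below 0.05 rad/s and distance of each of pen_cup, flask, thermometer from where it was at the start of the episode below 0.02 m and angle between each of pen_cup, flask, thermometer's own z axis and vertical below 0.15 rad); the robot touches nothing.
It fails at once if the rod is forced against the lid's rail or hole (more than 11 N) (contact force between prop_rod and lid above 11 N).
It fails at once if the pen_cup is pushed away or tipped (distance of pen_cup from where it was at the start of the episode above 0.03 m or angle between pen_cup's own z axis and vertical above 0.3 rad).
It fails at once if the flask is pushed away or tipped (distance of flask from where it was at the start of the episode above 0.03 m or angle between flask's own z axis and vertical above 0.3 rad).
It fails at once if the thermometer is pushed away or tipped (distance of thermometer from where it was at the start of the episode above 0.03 m or angle between thermometer's own z axis and vertical above 0.3 rad).
It also fails if it takes over 70 s, if anything falls off the work surface, if the arm or the gripper's body presses on something with over 40 N, if the wrist force passes 120 N, or if a joint passes its speed limit or range.

## Working session

There is one attempt and no reset: what is moved stays moved. The work goes in short steps, Python scripts to look and compute and a tool call to move; the robot and the scene stay as the last step left them, time stands still between calls to the robot, and variables do not carry over. Pictures are saved under pics/ and viewed, and the job is handed in when it is done.

Besides the shell and the picture viewer there is one more tool, called after "Request:" as name(argument=value, ...) on one line, values as JSON. apply_moves: Moves the arm, as the interface text tells. Its arguments: {"type":"object","properties":{"translation":{"type":"array"},"rot":{"type":"array"},"fingers":{"type":"array"},"force":{"type":"number"}},"required":["translation","rot","fingers"]}

```bash
ls; mkdir -p pics; python3 - <<'E'
from rig import r
import cv2,numpy as np
np.set_printoptions(precision=4,suppress=True)
print(r.get_obs())
for n in ["side","top"]:
    im=r.get_image(n); cv2.imwrite(f"pics/{n}0.png",im)
    p=r.camera_params(n); print(n,p["K"],p["world_from_camera"],[k for k in p])
E
```

```text
pics
{'clock': 0.0, 'q': array([ 1.1671,  0.4694, -0.0486,  1.5337,  0.0241,  1.141 , -0.0823]), 'qd': array([-0.0006,  0.    ,  0.0015,  0.0007,  0.0008,  0.0012, -0.0004]), 'tau': array([  0.0001, -50.7975,  -0.0803, -23.6153,  -0.0613,   0.0381,
         0.0002]), 'eef_pos': array([ 0.2469, -0.6276,  0.2215]), 'orientation': array([-0.0005,  0.8265, -0.563 , -0.0008]), 'wrist_force': array([ 0.2576, -0.3162, -1.0122]), 'ft_torque': array([-0.0401,  0.0196,  0.0004]), 'grip_width': 0.08691172282354627}
side [[528.7054   0.     280.9357]
 [  0.     528.7054 206.2356]
 [  0.       0.       1.    ]] [[ 0.991   0.0849 -0.1034  0.4368]
 [-0.1329  0.5341 -0.8349 -1.329 ]
 [-0.0157  0.8411  0.5406  0.9537]
 [ 0.      0.      0.      1.    ]] ['K', 'world_from_camera']
top [[508.7178   0.     276.8448]
 [  0.     508.7178 207.5552]
 [  0.       0.       1.    ]] [[ 0.0221  0.9937 -0.1095  0.4112]
 [-0.9996  0.0202 -0.0186 -0.0141]
 [-0.0162  0.1098  0.9938  1.549 ]
 [ 0.      0.      0.      1.    ]] ['K', 'world_from_camera']
```

View pics/side0.png

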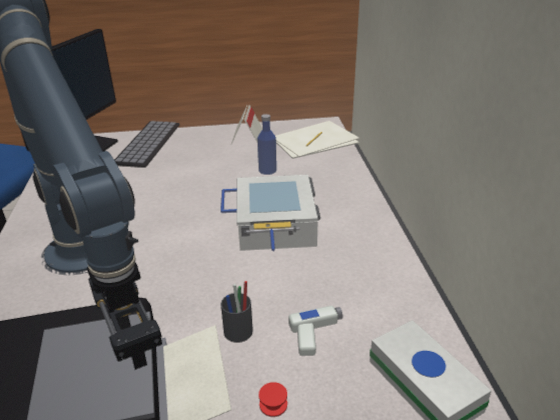

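View pics/top0.png

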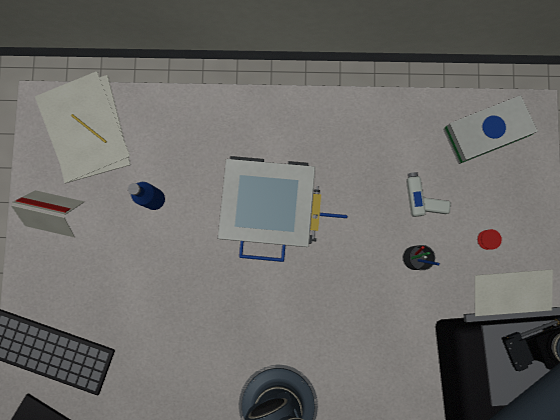

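The overhead view shows the chest with its lid corners near (225,158), (315,163), (312,246) and (219,241). The blue bar is near (262,259) and the peg near (335,216). The cup is at (419,257) and the flask is at (147,195). I'll segment these next.

```bash
cat > h.py <<'E'
from rig import r
import cv2,numpy as np
np.set_printoptions(precision=4,suppress=True)
def ray(n,uv,P=None):
    p=P or r.camera_params(n); K=p["K"];T=p["world_from_camera"]
    d=np.array([(uv[0]-K[0,2])/K[0,0],-(uv[1]-K[1,2])/K[1,1],-1]); d=T[:3,:3]@d
    return T[:3,3],d/np.linalg.norm(d)
def onz(n,uv,z,P=None):
    o,d=ray(n,uv,P); return o+d*(z-o[2])/d[2]
def proj(n,X,P=None):
    p=P or r.camera_params(n); K=p["K"];T=p["world_from_camera"]
    c=T[:3,:3].T@(np.array(X)-T[:3,3]); return np.array([K[0,2]+K[0,0]*c[0]/-c[2],K[1,2]-K[1,1]*c[1]/-c[2]])
E
python3 - <<'E'
import cv2,numpy as np
t=cv2.imread("pics/top0.png"); s=cv2.imread("pics/side0.png")
cv2.imwrite("pics/topz.png",cv2.resize(t[145:270,205:365],None,fx=5,fy=4.8,interpolation=cv2.INTER_CUBIC)[:600,:800])
cv2.imwrite("pics/sidez.png",cv2.resize(s[165:260,210:335],None,fx=6,fy=6,interpolation=cv2.INTER_CUBIC))
for n,im,b in [("top",t,(205,145,365,270)),("side",s,(210,165,335,260))]:
    hsv=cv2.cvtColor(im,cv2.COLOR_BGR2HSV)
    m=cv2.inRange(hsv,(105,140,60),(125,255,255)); mm=np.zeros_like(m); mm[b[1]:b[3],b[0]:b[2]]=m[b[1]:b[3],b[0]:b[2]]
    N,l,st,c=cv2.connectedComponentsWithStats(mm)
    for i in range(1,N):
        if st[i,4]>10:
            pts=np.argwhere(l==i)[:,::-1]; print(n,st[i],c[i],cv2.minAreaRect(pts.astype(np.float32)))
E
```

```text
top [320 213  27   5  77] [333.27272727 215.12987013] ((333.0328063964844, 215.1393585205078), (26.16482925415039, 2.806607723236084), 5.194429397583008)
top [240 241  45  21 197] [261.87309645 255.04568528] ((261.94158935546875, 251.11349487304688), (44.4654655456543, 16.354568481445312), 5.440332412719727)
```

View pics/topz.png

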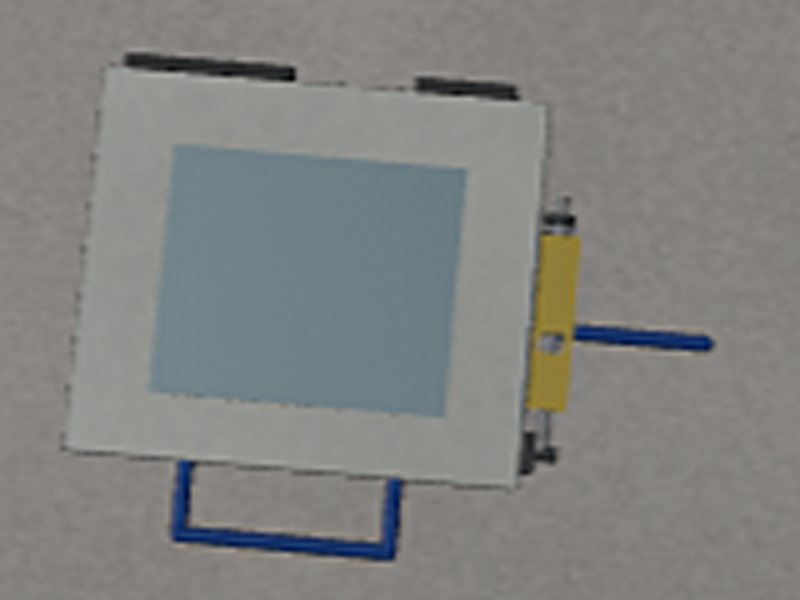

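View pics/sidez.png

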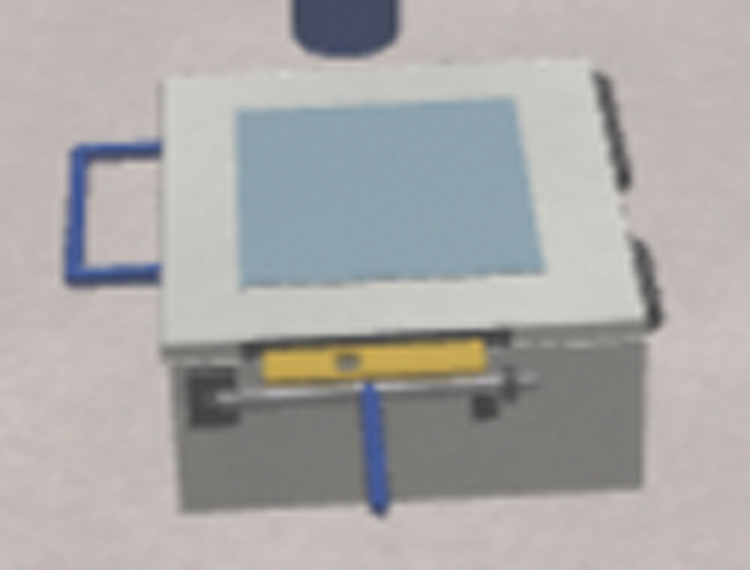

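The zooms show the lid, bar, rail and peg clearly. The hole is visible as a grey spot through the rail, at zoom (551,342) in the top view and (348,362) in the side view. Next I'll compute poses from these.

```bash
cat > m1.py <<'E'
from h import *
f=lambda x,y:((x+.5)/5-.5+205,(y+.5)/4.8-.5+145)
g=lambda x,y:((x+.5)/6-.5+210,(y+.5)/6-.5+165)
L=lambda d:None
lid=[(-234,130),(0,130),(0,-130),(-234,-130)]
px=[f(68,450),f(109,68),f(546,104),f(518,488)]
W=np.array([onz("top",p,.102)[:2] for p in px]); print("lid corners",W)
A=np.array([(115+a,b) for a,b in lid])/1e3
print([np.linalg.norm(W[i]-W[(i+1)%4]) for i in range(4)])
def fit(A,W):
    a=A-A.mean(0);w=W-W.mean(0); H=a.T@w; th=np.arctan2(H[0,1]-H[1,0],H[0,0]+H[1,1])
    R=np.array([[np.cos(th),-np.sin(th)],[np.sin(th),np.cos(th)]]); t=W.mean(0)-R@A.mean(0); return th,t,R,W-(A@R.T+t)
th,t,R,e=fit(A,W); print("top fit",th,t,e*1e3)
gpx=[g(161,352),g(161,78),g(590,60),g(652,325)]
S=np.array([onz("side",p,.102)[:2] for p in gpx]); th2,t2,R2,e2=fit(A[[3,0,1,2]],S); print("side fit",th2,t2,e2*1e3)
for n,th,t,R,fn,b,pg,ho in [("top",th,t,R,f,[(178,534),(391,552)],[(575,332),(710,344)],(551,342)),("side",th2,t2,R2,g,[(78,152),(72,280)],[(370,386),(378,510)],(348,362))]:
    loc=lambda p,z:(R.T@(onz(n,fn(*p),z)[:2]-t))*1e3
    print(n,"bar",[loc(p,.098) for p in b],"peg",[loc(p,.075) for p in pg],"hole",loc(ho,.095)-[115,0])
    rl=[(540,236),(580,236),(566,410),(528,410)] if n=="top" else [(264,350),(484,340),(486,370),(264,382)]
    print("rail",[loc(p,.095)-[115,0] for p in rl])
for n,p,z in [("cup top",(419,257),.095)]: print(n,onz("top",p,z))
E
python3 m1.py
```

```text
lid corners [[ 0.4789  0.178 ]
 [ 0.7098  0.1622]
 [ 0.6925 -0.091 ]
 [ 0.4619 -0.0784]]
[np.float64(0.23138165812910336), np.float64(0.2538266302880379), np.float64(0.23090092661021533), np.float64(0.2569811928914025)]
top fit -0.06456030358248384 [0.5878 0.0426] [[ 1.5087 -1.9695]
 [-1.1613 -2.6596]
 [-1.6517  3.5599]
 [ 1.3043  1.0691]]
side fit -0.06453586710842743 [0.5898 0.0411] [[ 0.0396 -1.4466]
 [-0.2629  2.1416]
 [-0.2459 -0.5372]
 [ 0.4692 -0.1578]]
top bar [array([-161.3311,   61.289 ]), array([-161.4332,  -60.2893])] peg [array([ -19.9171, -155.456 ]), array([ -20.5364, -234.0346])] hole [-144.1401 -141.0368]
rail [array([ -80.9739, -129.7186]), array([ -79.0329, -152.6573]), array([-183.9524, -152.7589]), array([-185.8075, -131.1361])]
side bar [array([-163.0891,   64.4549]), array([-163.0923,  -58.7439])] peg [array([ -20.2437, -130.0599]), array([ -21.8321, -228.0404])] hole [-145.6074 -137.7459]
rail [array([-185.1575, -124.0254]), array([ -79.7424, -125.2214]), array([ -80.8973, -150.3315]), array([-185.8292, -150.6381])]
cup top [ 0.4386 -0.3927  0.095 ]
```

Request:
apply_moves(translation=[[2,3,4],[5,8,8],[8.5,13,11],[12,18,12.7],[15.5,23,12.7],[19,28.5,12.7],[22,33,12.7],[25.3,37.8,12.7]], rot=[[0,0,8],[0,0,16],[0,0,24],[0,0,32],[0,0,40],[0,0,48],[0,0,56],[0,0,64.8]], fingers=[3,3,3,3,3,3,3,3], force=40)

```text
clock: 1.1
eef_pos: [0.4994, -0.2502, 0.3494]
orientation: [0.0, 1.0, -0.03, -0.0]
wrist_force: [1.4, 0.0, 0.3]
grip_width: 0.0305
```

Request:
apply_moves(translation=[[-1.2,5,0],[-2.4,10,-1],[-3.6,15,-4],[-4.8,20,-7],[-6,25,-10],[-7.2,30.2,-13],[-7.2,30.2,-15],[-7.2,30.2,-15]], rot=[[0,0,-0.3],[0,0,-0.3],[0,0,-0.3],[0,0,-0.3],[0,0,-0.3],[0,0,-0.3],[0,0,-0.3],[0,0,-0.3]], fingers=[3,3,3,3,3,3,3,3])

```text
clock: 2.1
eef_pos: [0.4254, 0.0501, 0.1983]
orientation: [0.0, 0.999, -0.034, -0.002]
wrist_force: [0.0, -0.5, 0.2]
grip_width: 0.0301
```

```bash
python3 - <<'E'
from h import *
print(r.get_obs()); P=r.camera_params("wrist"); print(P)
im=r.get_image("wrist"); 
for X in [(.4273,.0525,.096),(.4273+.0645*.06,.1125,.096),(.4273-.0645*.06,-.0075,.096)]:
    uv=proj("wrist",X,P); print(uv); cv2.circle(im,tuple(int(v) for v in uv),3,(0,0,255),1)
cv2.imwrite("pics/w1.png",im)
E
```

```text
{'clock': 2.1, 'q': array([ 0.423 ,  0.1468, -0.6901,  2.0809,  0.1135,  0.9538, -0.3969]), 'qd': array([ 0.0202, -0.02  ,  0.0149, -0.0462, -0.0092,  0.0089,  0.0079]), 'tau': array([ -0.7095, -24.388 ,  -2.4655, -20.3987,  -0.0611,  -0.0667,
        -0.0541]), 'eef_pos': array([0.4254, 0.0501, 0.1983]), 'orientation': array([ 0.0002,  0.9994, -0.0344, -0.0018]), 'wrist_force': array([ 0.0466, -0.5143,  0.1561]), 'ft_torque': array([ 0.0264, -0.0875, -0.0172]), 'grip_width': 0.030092174187910246}
{'K': array([[338.0278,   0.    , 279.8984],
       [  0.    , 338.0278, 207.7749],
       [  0.    ,   0.    ,   1.    ]]), 'world_from_camera': array([[ 0.9976,  0.0655,  0.021 ,  0.4308],
       [-0.0687,  0.9625,  0.2625,  0.123 ],
       [-0.003 , -0.2633,  0.9647,  0.3608],
       [ 0.    ,  0.    ,  0.    ,  1.    ]])}
[282.5459 205.6981]
[282.3684 129.6265]
[282.7041 273.4593]
```

View pics/w1.png

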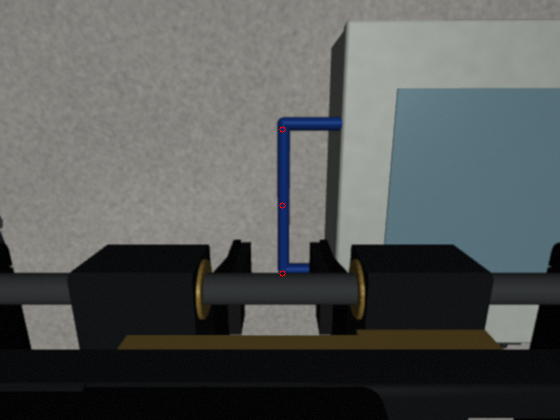

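The projected bar points fall exactly on the bar at (282,206), so the chest pose holds. The wrist camera sits on the gripper's +y side, so I'll tilt the tool for the peg to clear the lid. Next I go down and pinch the bar.

Request:
apply_moves(translation=[[0.1,0.1,-4],[0.1,0.1,-8],[0.1,0.1,-11],[0.1,0.1,-12.2],[0.1,0.1,-12.2],[0.1,0.1,-12.2],[0.1,0.1,-12.2],[0.1,0.1,-12.2]], rot=[[0,0,0],[0,0,0],[0,0,0],[0,0,0],[0,0,0],[0,0,0],[0,0,0],[0,0,0]], fingers=[3,3,3,3,3,0.5,0.5,0.5], force=40)

```text
clock: 3.15
eef_pos: [0.4277, 0.051, 0.0781]
orientation: [0.0, 0.999, -0.035, -0.0]
wrist_force: [-0.6, -1.1, 5.8]
grip_width: 0.0095
```

```bash
cat > plan.py <<'E'
from h import *
t=np.array([.589,.042]);th=-.0645;c,s=np.cos(th),np.sin(th)
w=lambda x,y:t+np.array([c*x-s*y,s*x+c*y])
from scipy.optimize import brentq
def nose(a): return np.array([-.095+.1572*np.cos(a),.075+.1572*np.sin(a)])-[.115,.09]
for L in (.1452,.145,.140): 
    print(L,brentq(lambda a:np.linalg.norm(nose(a))-L,.3,1.2))
for a in (.62,.7,.72,.76,.8,.83):
    n=nose(a); print(a,np.linalg.norm(n),"lid",np.arctan2(n[1],-n[0]),"peg local",-.095+.075*np.cos(a),.075+.075*np.sin(a))
b0=np.array([-.277,.006])
for i in range(0,29):
    f=1.25*i/28; X=.115-.277*np.cos(f)+.006*np.sin(f)+.162; Z=.277*np.sin(f)+.006*np.cos(f)-.006
    print(i,round(f,3),"cm dx %.2f dy %.2f dz %.2f"%(X*c*100,X*s*100,Z*100))
E
python3 plan.py; python3 -c "
from h import *
print(r.get_obs())"
```

```text
0.1452 0.8318489744831472
0.145 0.830576074721153
0.14 0.7987643771704069
0.62 0.1120766120125824 lid 0.7493047131687468 peg local -0.033959115750309965 0.11857763704029788
0.7 0.12450208357178599 lid 0.7655426110743027 peg local -0.037636835953663364 0.12331632654282682
0.72 0.1276321292864147 lid 0.7678854404657987 peg local -0.038614570314432876 0.12445385039786047
0.76 0.1339078552277689 lid 0.7708374479128499 peg local -0.04063729919443211 0.12666910838329135
0.8 0.14019423988659666 lid 0.7717325256920932 peg local -0.0427469967989626 0.1288017068174642
0.83 0.14490948371621531 lid 0.7712139321796532 peg local -0.04438431799465497 0.1303448528332472
0 0.0 cm dx -0.00 dy 0.00 dz 0.00
1 0.045 cm dx 0.05 dy -0.00 dz 1.24
2 0.089 cm dx 0.16 dy -0.01 dz 2.47
3 0.134 cm dx 0.33 dy -0.02 dz 3.69
4 0.179 cm dx 0.55 dy -0.04 dz 4.91
5 0.223 cm dx 0.82 dy -0.05 dz 6.12
6 0.268 cm dx 1.14 dy -0.07 dz 7.31
7 0.312 cm dx 1.52 dy -0.10 dz 8.49
8 0.357 cm dx 1.95 dy -0.13 dz 9.65
9 0.402 cm dx 2.44 dy -0.16 dz 10.78
10 0.446 cm dx 2.97 dy -0.19 dz 11.90
11 0.491 cm dx 3.55 dy -0.23 dz 12.99
12
[... 453 characters left out ...]
41
24 1.071 cm dx 14.93 dy -0.96 dz 24.00
25 1.116 cm dx 16.04 dy -1.04 dz 24.55
26 1.161 cm dx 17.17 dy -1.11 dz 25.04
27 1.205 cm dx 18.32 dy -1.18 dz 25.49
28 1.25 cm dx 19.49 dy -1.26 dz 25.88
{'clock': 3.15, 'q': array([ 0.3139,  0.3461, -0.6231,  2.2025,  0.321 ,  0.6798, -0.6041]), 'qd': array([-0.0011, -0.0021, -0.0013, -0.0085,  0.002 ,  0.0068,  0.0011]), 'tau': array([  0.4955, -30.4044,  -3.0591, -16.5042,   0.1556,  -0.358 ,
        -0.0144]), 'eef_pos': array([0.4277, 0.051 , 0.0781]), 'orientation': array([ 0.0002,  0.9994, -0.0353, -0.    ]), 'wrist_force': array([-0.6122, -1.1106,  5.8113]), 'ft_torque': array([-0.1305, -0.1828,  0.0456]), 'grip_width': 0.009529001918254655}
```

The bar is gripped at 9.5 mm. Now I lift along the arc.

Request:
apply_moves(translation=[[0.05,0,1.2],[0.2,0,2.5],[0.3,0,3.7],[0.55,0,4.9],[0.8,-0.05,6.1],[1.15,-0.1,7.3],[1.5,-0.1,8.5],[1.95,-0.15,9.65]], rot=[[0,0,0],[0,0,0],[0,0,0],[0,0,0],[0,0,0],[0,0,0],[0,0,0],[0,0,0]], fingers=[0.5,0.5,0.5,0.5,0.5,0.5,0.5,0.5], force=40)

```text
clock: 4.15
eef_pos: [0.4465, 0.0496, 0.1744]
orientation: [0.0, 0.999, -0.035, -0.001]
wrist_force: [0.8, 1.7, -15.7]
grip_width: 0.0089
```

Request:
apply_moves(translation=[[0.5,-0.03,1.15],[1.0,-0.06,2.25],[1.6,-0.1,3.35],[2.25,-0.15,4.4],[2.9,-0.2,5.45],[3.65,-0.25,6.45],[4.4,-0.3,7.4],[5.2,-0.35,8.35]], rot=[[0,0,0],[0,0,0],[0,0,0],[0,0,0],[0,0,0],[0,0,0],[0,0,0],[0,0,0]], fingers=[0.5,0.5,0.5,0.5,0.5,0.5,0.5,0.5])

```text
clock: 5.15
eef_pos: [0.4957, 0.0462, 0.2574]
orientation: [0.001, 0.999, -0.035, -0.005]
wrist_force: [-11.7, 0.5, -8.8]
grip_width: 0.009
```

Request:
apply_moves(translation=[[0.85,-0.06,0.9],[1.75,-0.1,1.75],[2.65,-0.15,2.55],[3.6,-0.25,3.35],[4.6,-0.3,4.1],[5.65,-0.35,4.75],[6.7,-0.45,5.4],[7.8,-0.5,6.0]], rot=[[0,0,0],[0,0,0],[0,0,0],[0,0,0],[0,0,0],[0,0,0],[0,0,0],[0,0,0]], fingers=[0.5,0.5,0.5,0.5,0.5,0.5,0.5,0.5])

```text
clock: 6.15
eef_pos: [0.5727, 0.041, 0.3206]
orientation: [0.002, 0.999, -0.035, -0.005]
wrist_force: [-20.0, -1.8, 7.4]
grip_width: 0.0086
```

Request:
apply_moves(translation=[[1.1,-0.1,0.55],[2.2,-0.15,1.05],[3.4,-0.2,1.5],[4.5,-0.3,1.9],[4.5,-0.3,1.9],[4.5,-0.3,1.9],[4.5,-0.3,1.9],[4.5,-0.3,1.9]], rot=[[0,0,0],[0,0,0],[0,0,0],[0,0,0],[0,0,0],[0,0,0],[0,0,0],[0,0,0]], fingers=[0.5,0.5,0.5,0.5,0.5,3.5,3.5,3.5])

```text
clock: 7.15
eef_pos: [0.6233, 0.0378, 0.3376]
orientation: [-0.0, 0.999, -0.035, 0.001]
wrist_force: [-0.1, -0.6, -0.1]
grip_width: 0.0304
```

```bash
python3 - <<'E'
from h import *
o=r.get_obs(); print(o["eef_pos"],o["wrist_force"],o["grip_width"],o["q"])
cv2.imwrite("pics/s2.png",r.get_image("side"))
E
```

```text
[0.6233 0.0378 0.3376] [-0.0536 -0.5753 -0.1063] 0.030430180833553373 [ 0.3363  0.38   -0.6467  1.4761  0.2312  1.3599 -0.3947]
```

View pics/s2.png

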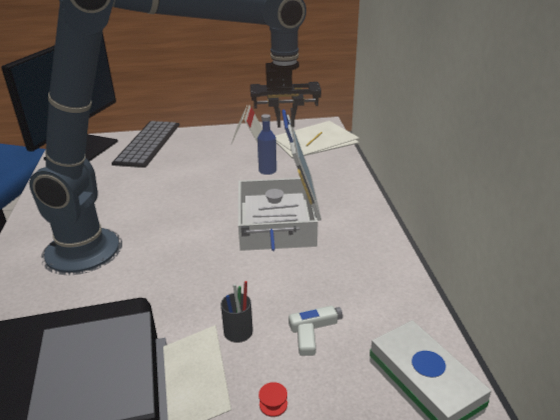

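Request:
apply_moves(translation=[[0,0,4.5],[0,0,9],[-1.5,-5,9],[-3.5,-10.5,9],[-5.5,-15.5,7],[-6.8,-19.5,3],[-6.8,-19.5,-3],[-6.8,-19.5,-9]], rot=[[0,0,0],[0,0,0],[0,0,0],[0,0,0],[5,-0.3,0],[10,-0.6,0],[15,-1,0],[20,-1.3,0]], fingers=[4,4,4,4,4,4,4,4], force=15)

```text
clock: 8.2
eef_pos: [0.5546, -0.1585, 0.2455]
orientation: [-0.174, 0.984, -0.036, 0.007]
wrist_force: [0.8, 0.2, 0.4]
grip_width: 0.04
```

```bash
python3 - <<'E'
from h import *
o=r.get_obs(); print(o["clock"],o["eef_pos"],o["orientation"],o["wrist_force"],o["q"])
P=r.camera_params("wrist"); im=r.get_image("wrist")
for X in [(.5557,-.1633,.075),(.5557+.0045,-.1633+.065,.075)]:
    uv=proj("wrist",X,P); print(uv); cv2.circle(im,tuple(int(v) for v in uv),3,(0,0,255),1)
cv2.imwrite("pics/w2.png",im)
cv2.imwrite("pics/s3.png",r.get_image("side"))
E
```

```text
8.2 [ 0.5546 -0.1585  0.2455] [-0.1744  0.984  -0.0357  0.0066] [0.752  0.2411 0.4162] [ 0.8333  0.4224 -0.6064  1.6693 -0.1172  1.188   0.2363]
[281.3402 253.8485]
[281.1069 190.5329]
```

View pics/w2.png

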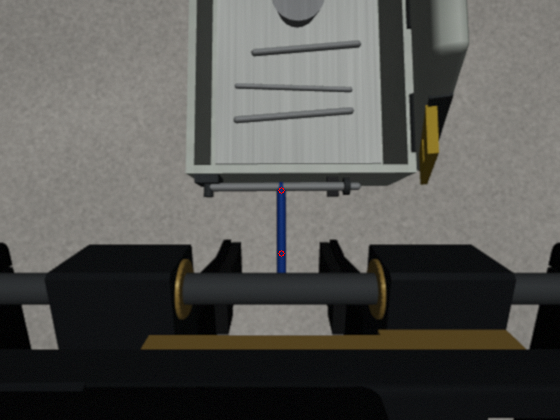

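View pics/s3.png

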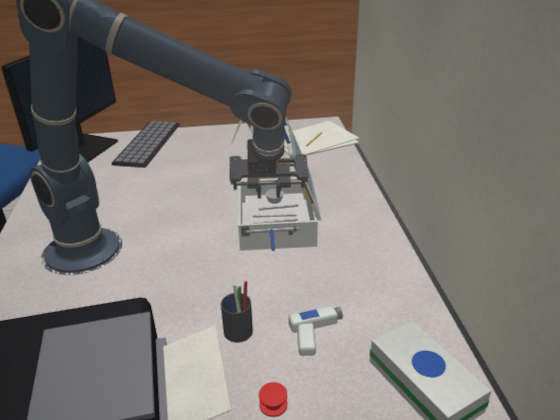

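The pegs' predicted points line up with the blue peg at (281,190) to (281,254), and the lid is still high. I go down and pinch it.

Request:
apply_moves(translation=[[0,0.1,-5],[0,0.1,-10],[0,0.1,-14.5],[0,0.1,-17.5],[0,0.1,-18.8],[0,0.1,-18.8],[0,0.1,-18.8],[0,0.1,-18.8]], rot=[[0,0,0],[0,0,0],[0,0,0],[0,0,0],[0,0,0],[0,0,0],[0,0,0],[0,0,0]], fingers=[4,4,4,4,4,4,0.5,0.5], force=12)

```text
clock: 9.3
eef_pos: [0.5553, -0.1563, 0.06]
orientation: [-0.173, 0.984, -0.034, 0.006]
wrist_force: [0.2, 0.2, -1.4]
grip_width: 0.0274
```

Request:
apply_moves(translation=[[0,0,0],[0,0,0],[0,0,0],[0,0,0],[0,0,0],[0,0,0],[0,0,0],[0,0,0]], rot=[[0,0,0],[0,0,0],[0,0,0],[0,0,0],[0,0,0],[0,0,0],[0,0,0],[0,0,0]], fingers=[0.5,0.5,0.5,0.5,0.5,0.5,0.5,0.5])

```text
clock: 10.3
eef_pos: [0.5558, -0.1563, 0.0591]
orientation: [-0.174, 0.984, -0.035, 0.007]
wrist_force: [5.8, -0.8, 0.7]
grip_width: 0.0095
```

```bash
python3 - <<'E'
from h import *
o=r.get_obs(); print(o["clock"],o["eef_pos"],o["orientation"],o["wrist_force"],o["ft_torque"],o["grip_width"])
cv2.imwrite("pics/s4.png",r.get_image("side")[150:290,180:380].repeat(4,0).repeat(4,1))
E
```

```text
10.3 [ 0.5558 -0.1563  0.0591] [-0.1737  0.9842 -0.0347  0.0067] [ 5.7801 -0.7805  0.7212] [-0.4982 -1.1579 -0.3539] 0.009498558041322883
```

View pics/s4.png

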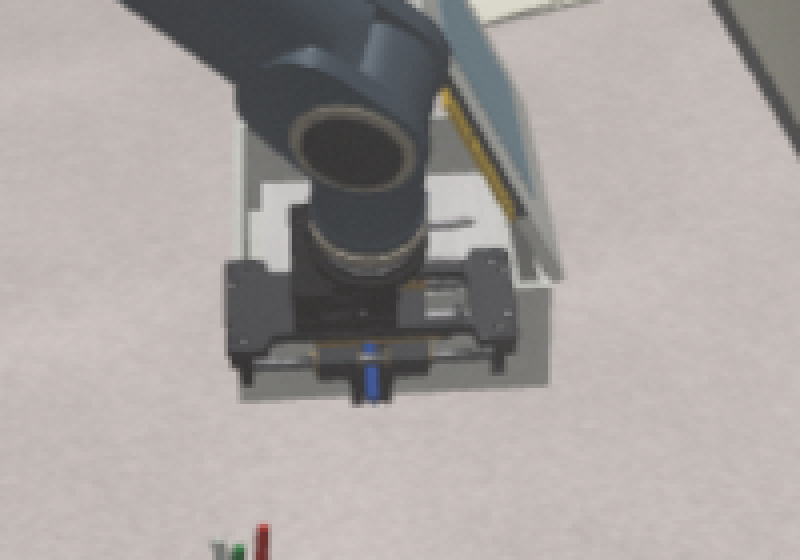

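The peg is pinched at 9.5 mm, with the lid still around 1.1 rad. I swing the rod up along its 75 mm arc to about 0.66 rad.

Request:
apply_moves(translation=[[0.06,0,0.6],[-0.05,0.01,1.35],[-0.23,0.02,2.05],[-0.5,0.04,2.75],[-0.75,0.05,3.3],[-1.0,0.07,3.75],[-1.25,0.09,4.15],[-1.47,0.1,4.45]], rot=[[0,0,0],[0,0,0],[0,0,0],[0,0,0],[0,0,0],[0,0,0],[0,0,0],[0,0,0]], fingers=[0.5,0.5,0.5,0.5,0.5,0.5,0.5,0.5])

```text
clock: 11.35
eef_pos: [0.5419, -0.1553, 0.1042]
orientation: [-0.174, 0.984, -0.035, 0.008]
wrist_force: [6.9, -0.1, 0.9]
grip_width: 0.0096
```

```bash
cat > look.py <<'E'
import sys
from h import *
o=r.get_obs(); print(o["clock"],o["eef_pos"],o["wrist_force"],o["ft_torque"],o["grip_width"])
k=sys.argv[1]
s=r.get_image("side"); cv2.imwrite(f"pics/s{k}.png",cv2.resize(s[110:250,200:350],None,fx=5,fy=4.2,interpolation=cv2.INTER_CUBIC))
if len(sys.argv)>2:
    t=r.get_image("top"); cv2.imwrite(f"pics/t{k}.png",cv2.resize(t[140:270,210:360],None,fx=5,fy=4.5,interpolation=cv2.INTER_CUBIC))
E
python3 look.py 5 t
```

```text
11.35 [ 0.5419 -0.1553  0.1042] [ 6.8739 -0.0916  0.8936] [-0.4137 -1.562  -0.5423] 0.009647572457501195
```

View pics/s5.png

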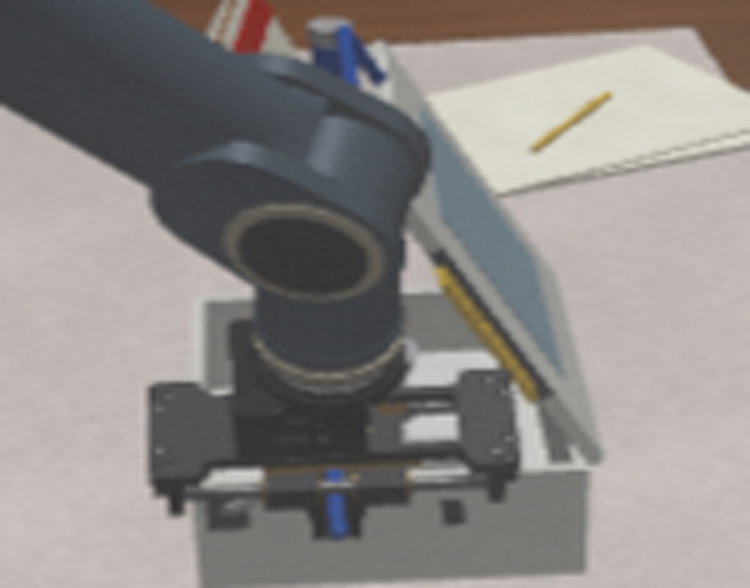

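View pics/t5.png

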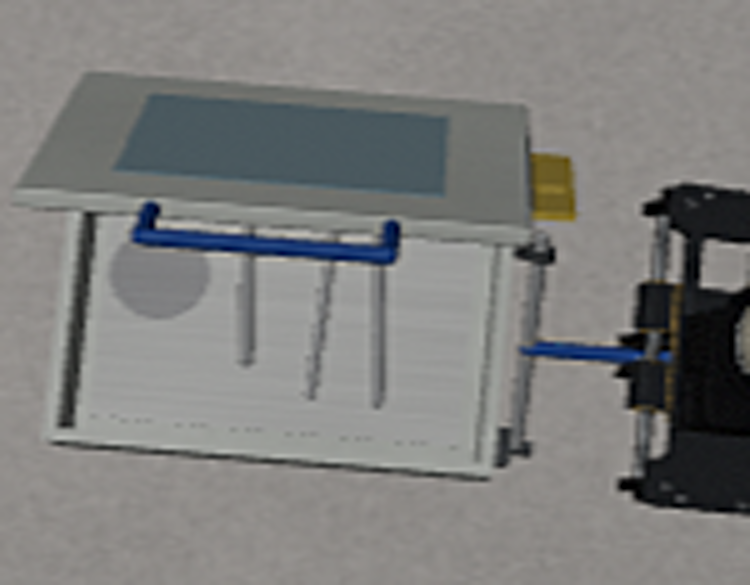

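The side and top views show the rod up at about 0.63 rad and clear of the rail, with the lid around 0.95 rad. I'll build an angle estimator from the bar and peg pixels.

```bash
cat > ang.py <<'E'
import sys
from h import *
from scipy.optimize import brentq
t=np.array([.589,.042]);th=-.0645;c,s=np.cos(th),np.sin(th)
def W(x,y,z): return np.array([t[0]+c*x-s*y,t[1]+s*x+c*y,z])
def bar(f,y=0): return W(.115-.277*np.cos(f)+.006*np.sin(f),y,.09+.277*np.sin(f)+.006*np.cos(f))
def peg(a,y): return W(-.095+.075*np.cos(a),y,.075+.075*np.sin(a))
def mask(im): return cv2.inRange(cv2.cvtColor(im,cv2.COLOR_BGR2HSV),(105,140,50),(125,255,255))
def go(im,P):
    m=mask(im); out=[]
    sub=m[140:275,250:275]; rr=[]
    for j in range(sub.shape[1]):
        k=np.flatnonzero(sub[:,j]); 
        if len(k) and k.max()-k.min()<8: rr.append(k.mean()+140)
    row=np.median(rr); g=lambda f:proj("top",bar(f),P)[1]-row
    fs=np.linspace(0,1.35,271); v=[g(f) for f in fs]
    lid=[brentq(g,fs[i],fs[i+1]) for i in range(270) if v[i]*v[i+1]<0]
    cols=range(322,334); A=[]
    for j in cols:
        k=np.flatnonzero(m[195:235,j])
        if len(k) and k.max()-k.min()<6:
            rw=k.mean()+195
            def f(a):
                # y such that column matches
                y=brentq(lambda y:proj("top",peg(a,y),P)[0]-j,-.3,-.1); return proj("top",peg(a,y),P)[1]-rw
            try:A.append(brentq(f,-.1,1.4))
            except Exception: pass
    return row,lid,(np.median(A),len(A)) if A else None
if __name__=="__main__":
    o=r.get_obs(); print(o["clock"],o["eef_pos"],o["wrist_force"],o["ft_torque"])
    P=r.camera_params("top"); im=r.get_image("top"); cv2.imwrite(f"pics/a{int(o['clock']*1000)}.png",im); print(go(im,P))
E
python3 - <<'E'
from ang import *
P=r.camera_params("top")
print(go(cv2.imread("pics/top0.png"),P))
E
python3 ang.py
```

```text
(np.float64(258.0), [], (np.float64(0.3408477214926688), 9))
11.45 [ 0.5417 -0.1553  0.1044] [ 5.5466 -0.528   3.578 ] [-0.2857 -1.2742 -0.4897]
(np.float64(194.5), [1.0678467729369903], (np.float64(0.6656423344511191), 12))
```

Request:
apply_moves(translation=[[-0.12,0.01,0.15],[-0.24,0.02,0.29],[-0.24,0.02,0.29],[-0.24,0.02,0.29],[-0.24,0.02,0.29],[-0.24,0.02,0.29],[-0.24,0.02,0.29],[-0.24,0.02,0.29]], rot=[[0,0,0],[0,0,0],[0,0,0],[0,0,0],[0,0,0],[0,0,0],[0,0,0],[0,0,0]], fingers=[0.5,0.5,0.5,0.5,0.5,0.5,0.5,0.5])

```text
clock: 12.5
eef_pos: [0.5398, -0.1552, 0.1073]
orientation: [-0.174, 0.984, -0.035, 0.008]
wrist_force: [6.4, -0.2, 3.5]
grip_width: 0.0093
```

```bash
python3 ang.py; python3 look.py 6
```

```text
12.5 [ 0.5398 -0.1552  0.1073] [ 6.3578 -0.228   3.4905] [-0.3221 -1.4104 -0.4827]
(np.float64(200.5), [1.0113773581389223], (np.float64(0.7046200943894506), 12))
12.55 [ 0.5398 -0.1552  0.1073] [ 7.0374 -1.7827  1.7662] [-0.3463 -1.475  -0.4737] 0.00929633066163964
```

View pics/s6.png

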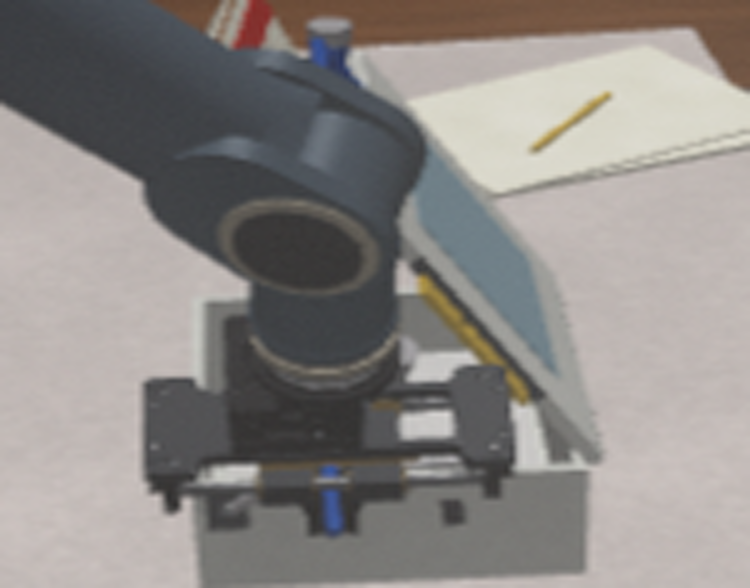

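Request:
apply_moves(translation=[[0.08,0,0.06],[0.08,0,0.06],[0.08,0,0.06],[0.08,0,0.06],[0.08,0,0.06],[0.08,0,0.06],[0.08,0,0.06],[0.08,0,0.06]], rot=[[0,0,0],[0,0,0],[0,0,0],[0,0,0],[0,0,0],[0,0,0],[0,0,0],[0,0,0]], fingers=[0.5,0.5,0.5,0.5,0.5,0.5,0.5,0.5])

```text
clock: 13.6
eef_pos: [0.5397, -0.1552, 0.1074]
orientation: [-0.174, 0.984, -0.035, 0.007]
wrist_force: [5.1, -1.3, 1.8]
grip_width: 0.0094
```

Request:
apply_moves(translation=[[0,0,0],[0,0,0],[0,0,0],[0,0,0],[0,0,0],[0,0,0],[0,0,0],[0,0,0]], rot=[[0,0,0],[0,0,0],[0,0,0],[0,0,0],[0,0,0],[0,0,0],[0,0,0],[0,0,0]], fingers=[0.5,0.5,0.5,0.5,0.5,0.5,0.5,0.5])

```text
clock: 14.6
eef_pos: [0.5397, -0.1551, 0.1074]
orientation: [-0.174, 0.984, -0.035, 0.007]
wrist_force: [5.6, -0.3, 2.0]
grip_width: 0.0092
```

```bash
python3 ang.py
```

```text
14.6 [ 0.5397 -0.1551  0.1074] [ 5.5657 -0.3493  2.0092] [-0.4513 -1.2591 -0.4364]
(np.float64(214.0), [0.8758602279859707], (np.float64(0.7046200943894506), 12))
```

Request:
apply_moves(translation=[[0,0,0],[0,0,0],[0,0,0],[0,0,0],[0,0,0],[0,0,0],[0,0,0],[0,0,0]], rot=[[0,0,0],[0,0,0],[0,0,0],[0,0,0],[0,0,0],[0,0,0],[0,0,0],[0,0,0]], fingers=[0.5,0.5,0.5,0.5,0.5,0.5,0.5,0.5])

```text
clock: 15.65
eef_pos: [0.5398, -0.1552, 0.1074]
orientation: [-0.174, 0.984, -0.035, 0.007]
wrist_force: [5.2, -0.7, 2.4]
grip_width: 0.0096
```

Request:
apply_moves(translation=[[0,0,0],[0,0,0],[0,0,0],[0,0,0],[0,0,0],[0,0,0],[0,0,0],[0,0,0]], rot=[[0,0,0],[0,0,0],[0,0,0],[0,0,0],[0,0,0],[0,0,0],[0,0,0],[0,0,0]], fingers=[0.5,0.5,0.5,0.5,0.5,0.5,0.5,0.5])

```text
clock: 16.65
eef_pos: [0.5397, -0.1552, 0.1073]
orientation: [-0.174, 0.984, -0.035, 0.007]
wrist_force: [4.9, -0.9, 1.3]
grip_width: 0.0094
```

```bash
python3 ang.py
```

```text
16.65 [ 0.5397 -0.1552  0.1073] [ 4.9178 -0.9092  1.2938] [-0.5056 -1.2823 -0.3658]
(np.float64(225.0), [0.7521055593824195], (np.float64(0.7046200943894506), 12))
```

Request:
apply_moves(translation=[[0,0,0],[0,0,0],[-0.02,0,0.025],[-0.04,0,0.05],[-0.06,0,0.075],[-0.08,0,0.1],[-0.1,0,0.12],[-0.12,0,0.14]], rot=[[0,0,0],[0,0,0],[0,0,0],[0,0,0],[0,0,0],[0,0,0],[0,0,0],[0,0,0]], fingers=[0.5,0.5,0.5,0.5,0.5,0.5,0.5,0.5])

```text
clock: 17.7
eef_pos: [0.5395, -0.1552, 0.1078]
orientation: [-0.173, 0.984, -0.035, 0.008]
wrist_force: [10.4, -1.0, -7.6]
grip_width: 0.0093
```

```bash
python3 ang.py; python3 look.py 7 t
```

```text
17.7 [ 0.5395 -0.1552  0.1078] [10.4073 -1.0172 -7.606 ] [-0.8828 -2.2336 -0.8105]
(np.float64(225.0), [0.7521055593824195], (np.float64(0.7073837099068975), 12))
17.75 [ 0.5395 -0.1552  0.1078] [10.5763 -0.6066 -6.4739] [-0.8903 -2.1805 -0.7431] 0.009595610612131546
```

View pics/s7.png

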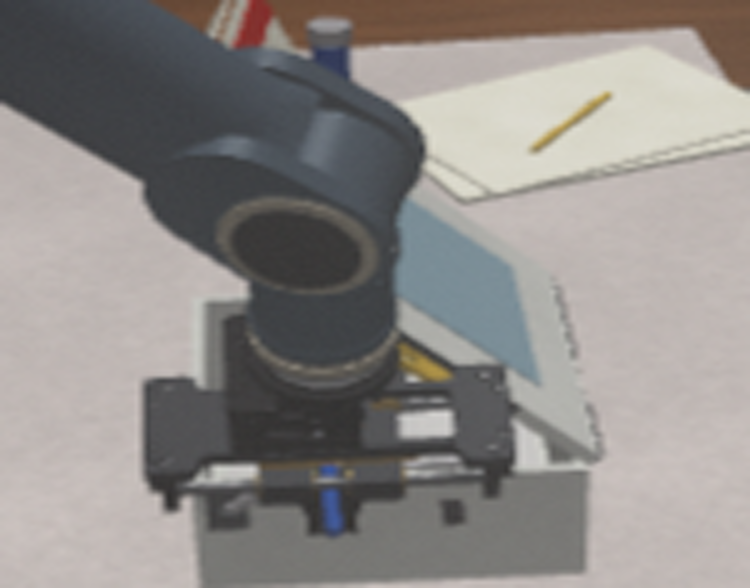

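View pics/t7.png

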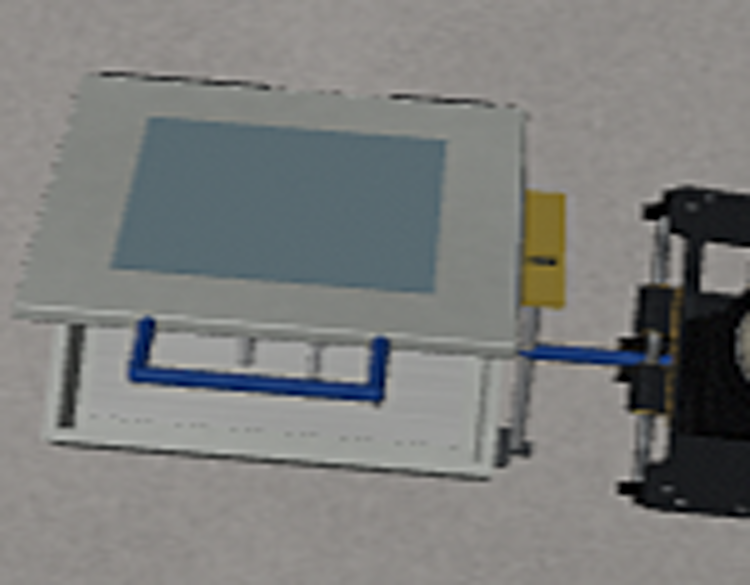

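The lid has stopped at 0.75 rad by camera, resting on the rod, and the wrist force now shows about 10 N. Before sliding I check where the nose is relative to the hole.

```bash
python3 - <<'E'
from ang import *
P=r.camera_params("top")
for a in (.62,.66,.7,.74,.83):
    uv=proj("top",W(-.095+.1572*np.cos(a),-.142,.075+.1572*np.sin(a)),P); print(a,(uv[0]-210+.5)*5,(uv[1]-140+.5)*4.5)
f=.76
for x,z in ((-.145,.005),(-.08,.005),(-.185,.005),(-.145,0)):
    X=W(.115+x*np.cos(f)+z*np.sin(f),-.142,.09-x*np.sin(f)+z*np.cos(f)); uv=proj("top",X,P); print(x,(uv[0]-210+.5)*5,(uv[1]-140+.5)*4.5)
E
python3 - <<'E'
import cv2
im=cv2.imread("pics/t7.png")[170:340,480:600]; cv2.imwrite("pics/t7z.png",cv2.resize(im,None,fx=4,fy=3.5))
E
```

```text
0.62 545.7843912263306 229.66730337332143
0.66 545.855209218246 234.58429825145552
0.7 545.8796842376514 239.89965667737306
0.74 545.8572369088694 245.6078337236658
0.83 545.632827720886 259.8517608953334
-0.145 546.2648526124309 255.57114836535231
-0.08 547.5519747743774 189.8143581638924
-0.185 545.4252422202094 298.4653553369593
-0.145 545.3261718692168 262.06260258408565
```

View pics/t7z.png

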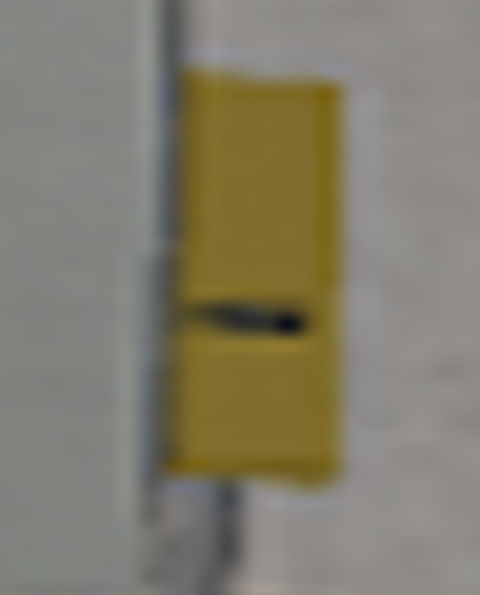

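Request:
apply_moves(translation=[[-0.01,0,0.01],[-0.02,0,0.02],[-0.03,0,0.03],[-0.04,0,0.04],[-0.05,0,0.06],[-0.06,0,0.07],[-0.07,0,0.08],[-0.08,0,0.1]], rot=[[0,0,0],[0,0,0],[0,0,0],[0,0,0],[0,0,0],[0,0,0],[0,0,0],[0,0,0]], fingers=[0.5,0.5,0.5,0.5,0.5,0.5,0.5,0.5])

```text
clock: 18.85
eef_pos: [0.5388, -0.1551, 0.1088]
orientation: [-0.174, 0.984, -0.035, 0.008]
wrist_force: [9.9, 0.8, -7.8]
grip_width: 0.0099
```

```bash
python3 ang.py
```

```text
18.85 [ 0.5388 -0.1551  0.1088] [ 9.8992  0.7634 -7.8407] [-0.8744 -2.2916 -0.8108]
(np.float64(225.0), [0.7521055593824195], (np.float64(0.721006186754322), 12))
```

Sliding is steady and the force is not rising. I continue gently.

Request:
apply_moves(translation=[[-0.02,0,0.02],[-0.03,0,0.04],[-0.05,0,0.06],[-0.07,0,0.07],[-0.08,0,0.09],[-0.1,0,0.11],[-0.12,0.01,0.13],[-0.13,0.01,0.15]], rot=[[0,0,0],[0,0,0],[0,0,0],[0,0,0],[0,0,0],[0,0,0],[0,0,0],[0,0,0]], fingers=[0.5,0.5,0.5,0.5,0.5,0.5,0.5,0.5])

```text
clock: 19.9
eef_pos: [0.5375, -0.1551, 0.1104]
orientation: [-0.174, 0.984, -0.035, 0.008]
wrist_force: [11.3, 0.3, -6.0]
grip_width: 0.0095
```

```bash
python3 ang.py
```

```text
19.9 [ 0.5375 -0.1551  0.1104] [11.2938  0.3444 -6.0056] [-0.8789 -2.1707 -0.7031]
(np.float64(224.5), [0.7580963994644734], (np.float64(0.7520974073144082), 12))
```

Request:
apply_moves(translation=[[-0.02,0,0.02],[-0.03,0,0.04],[-0.05,0,0.06],[-0.07,0,0.07],[-0.08,0,0.09],[-0.1,0,0.11],[-0.12,0.01,0.13],[-0.13,0.01,0.145]], rot=[[0,0,0],[0,0,0],[0,0,0],[0,0,0],[0,0,0],[0,0,0],[0,0,0],[0,0,0]], fingers=[0.5,0.5,0.5,0.5,0.5,0.5,0.5,0.5])

```text
clock: 20.95
eef_pos: [0.5362, -0.155, 0.112]
orientation: [-0.174, 0.984, -0.035, 0.008]
wrist_force: [9.6, 0.2, -5.4]
grip_width: 0.0093
```

```bash
python3 ang.py; python3 look.py 8 t;python3 - <<'E'
import cv2
im=cv2.imread("pics/t8.png")[170:340,480:600]; cv2.imwrite("pics/t8z.png",cv2.resize(im,None,fx=4,fy=3.5))
E
```

```text
20.95 [ 0.5362 -0.155   0.112 ] [ 9.5911  0.2438 -5.4385] [-0.7939 -2.107  -0.7274]
(np.float64(224.0), [0.7640465246746256], (np.float64(0.7719172337979965), 12))
21.0 [ 0.5362 -0.155   0.112 ] [ 9.3729 -0.5041 -4.8172] [-0.7708 -2.0885 -0.7345] 0.009314254481240666
```

View pics/t8z.png

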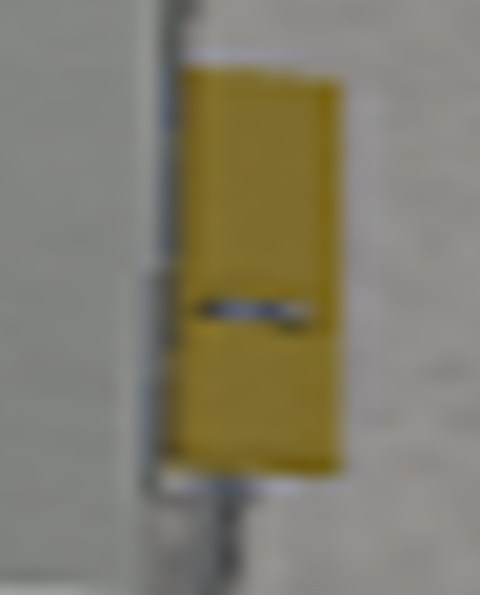

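Request:
apply_moves(translation=[[-0.01,0,0.01],[-0.03,0,0.03],[-0.04,0,0.04],[-0.06,0,0.06],[-0.07,0,0.07],[-0.09,0,0.09],[-0.1,0.01,0.1],[-0.11,0.01,0.12]], rot=[[0,0,0],[0,0,0],[0,0,0],[0,0,0],[0,0,0],[0,0,0],[0,0,0],[0,0,0]], fingers=[0.5,0.5,0.5,0.5,0.5,0.5,0.5,0.5])

```text
clock: 22.1
eef_pos: [0.5351, -0.1549, 0.1133]
orientation: [-0.174, 0.984, -0.035, 0.008]
wrist_force: [9.7, -0.2, -6.0]
grip_width: 0.0095
```

```bash
python3 ang.py
```

```text
22.1 [ 0.5351 -0.1549  0.1133] [ 9.7263 -0.2037 -6.0347] [-0.7733 -2.0817 -0.7323]
(np.float64(224.0), [0.7640465246746256], (np.float64(0.796117263939955), 12))
```

Request:
apply_moves(translation=[[-0.01,0,0.01],[-0.02,0,0.02],[-0.03,0,0.03],[-0.04,0,0.04],[-0.05,0,0.05],[-0.06,0,0.06],[-0.07,0,0.07],[-0.08,0,0.08]], rot=[[0,0,0],[0,0,0],[0,0,0],[0,0,0],[0,0,0],[0,0,0],[0,0,0],[0,0,0]], fingers=[0.5,0.5,0.5,0.5,0.5,0.5,0.5,0.5])

```text
clock: 23.15
eef_pos: [0.5343, -0.1548, 0.1142]
orientation: [-0.174, 0.984, -0.035, 0.008]
wrist_force: [9.1, -0.2, -4.9]
grip_width: 0.0095
```

```bash
python3 ang.py
```

```text
23.15 [ 0.5343 -0.1548  0.1142] [ 9.0557 -0.1822 -4.9427] [-0.7228 -2.0758 -0.7046]
(np.float64(224.0), [0.7640465246746256], (np.float64(0.8106144490304366), 12))
```

Request:
apply_moves(translation=[[-0.01,0,0.01],[-0.02,0,0.02],[-0.03,0,0.03],[-0.04,0,0.04],[-0.05,0,0.05],[-0.06,0,0.06],[-0.07,0,0.07],[-0.08,0,0.08]], rot=[[0,0,0],[0,0,0],[0,0,0],[0,0,0],[0,0,0],[0,0,0],[0,0,0],[0,0,0]], fingers=[0.5,0.5,0.5,0.5,0.5,0.5,0.5,0.5])

```text
clock: 24.2
eef_pos: [0.5325, -0.1547, 0.1159]
orientation: [-0.174, 0.984, -0.035, 0.007]
wrist_force: [5.2, -0.3, 5.6]
grip_width: 0.0097
```

```bash
python3 ang.py
```

```text
24.2 [ 0.5325 -0.1547  0.1159] [ 5.183  -0.2937  5.6384] [-0.2394 -1.244  -0.4379]
(np.float64(226.0), [0.7399973985740844], (np.float64(0.8429674890127165), 12))
```

Request:
apply_moves(translation=[[-0.01,0,0.01],[-0.02,0,0.02],[-0.03,0,0.03],[-0.04,0,0.04],[-0.05,0,0.05],[-0.06,0,0.06],[-0.07,0,0.07],[-0.08,0,0.08]], rot=[[0,0,0],[0,0,0],[0,0,0],[0,0,0],[0,0,0],[0,0,0],[0,0,0],[0,0,0]], fingers=[0.5,0.5,0.5,0.5,0.5,0.5,0.5,0.5])

```text
clock: 25.25
eef_pos: [0.5322, -0.1547, 0.1163]
orientation: [-0.174, 0.984, -0.035, 0.008]
wrist_force: [8.1, -0.2, 0.9]
grip_width: 0.0091
```

```bash
python3 ang.py; python3 look.py 9 t;python3 - <<'E'
import cv2
im=cv2.imread("pics/t9.png")[170:340,480:600]; cv2.imwrite("pics/t9z.png",cv2.resize(im,None,fx=4,fy=3.5))
E
```

```text
25.25 [ 0.5322 -0.1547  0.1163] [ 8.0521 -0.227   0.938 ] [-0.4381 -1.7598 -0.6046]
(np.float64(230.0), [0.6896990184636687], (np.float64(0.8429674890127165), 12))
25.3 [ 0.5322 -0.1547  0.1163] [8.5188 0.5222 1.1442] [-0.3821 -1.7407 -0.5531] 0.009620218142656452
```

View pics/t9z.png

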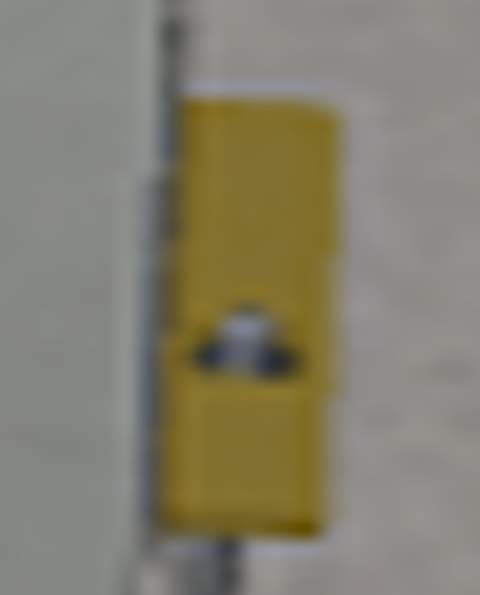

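The pin dropped in: lid down to 0.69 rad by camera, and the pin tip shows through the hole at (245,330) in the zoom. I back off the small extra push and check that it has settled.

Request:
apply_moves(translation=[[0.02,0,-0.02],[0.04,0,-0.04],[0.06,0,-0.06],[0.07,0,-0.07],[0.07,0,-0.07],[0.07,0,-0.07],[0.07,0,-0.07],[0.07,0,-0.07]], rot=[[0,0,0],[0,0,0],[0,0,0],[0,0,0],[0,0,0],[0,0,0],[0,0,0],[0,0,0]], fingers=[0.5,0.5,0.5,0.5,0.5,0.5,0.5,0.5])

```text
clock: 26.4
eef_pos: [0.5323, -0.1547, 0.1161]
orientation: [-0.174, 0.984, -0.035, 0.007]
wrist_force: [4.5, -1.3, 5.5]
grip_width: 0.0098
```

```bash
python3 ang.py
```

```text
26.4 [ 0.5323 -0.1547  0.1161] [ 4.4781 -1.3375  5.4523] [-0.1975 -1.1197 -0.3291]
(np.float64(230.5), [0.6831789903110179], (np.float64(0.8429674890127165), 12))
```

Seated. I release the peg and withdraw along the tool axis.

Request:
apply_moves(translation=[[0,0,0],[0,0,0],[0,0,0],[0,0,0],[0,-0.7,2],[0,-1.7,5],[0,-3.5,10],[0,-5,14]], rot=[[0,0,0],[0,0,0],[0,0,0],[0,0,0],[0,0,0],[0,0,0],[0,0,0],[0,0,0]], fingers=[3,3,3,3,3,3,3,3])

```text
clock: 27.45
eef_pos: [0.5304, -0.205, 0.2564]
orientation: [-0.174, 0.984, -0.035, 0.005]
wrist_force: [0.8, 0.1, 0.8]
grip_width: 0.0302
```

Request:
apply_moves(translation=[[0,-1,4],[0,-2,8],[0,-3,10],[0,-3,10],[0,-3,10],[0,-3,10],[0,-3,10],[0,-3,10]], rot=[[0,0,0],[0,0,0],[0,0,0],[0,0,0],[0,0,0],[0,0,0],[0,0,0],[0,0,0]], fingers=[3,3,3,3,3,3,3,3])

```text
clock: 28.45
eef_pos: [0.5306, -0.2342, 0.3545]
orientation: [-0.174, 0.984, -0.034, 0.005]
wrist_force: [-0.1, 0.6, 0.4]
grip_width: 0.0299
```

```bash
python3 ang.py; python3 look.py 10 t;python3 - <<'E'
from h import *
im=cv2.imread("pics/t10.png")[170:380,480:600]; cv2.imwrite("pics/t10z.png",cv2.resize(im,None,fx=4,fy=2.8))
cv2.imwrite("pics/sf.png",r.get_image("side")); t=r.get_image("top"); cv2.imwrite("pics/tf.png",t)
d=cv2.absdiff(t,cv2.imread("pics/top0.png")).max(2)
for n,(a,b,c,e) in dict(cup=(400,240,440,275),flask=(125,175,170,215),therm=(402,168,455,222)).items(): print(n,(d[b:e,a:c]>40).sum())
E
```

```text
28.45 [ 0.5306 -0.2342  0.3545] [-0.0807  0.6034  0.3558] [-0.3932 -0.1111 -0.0213]
(np.float64(230.0), [0.6896990184636687], (np.float64(0.8475674709761487), 12))
28.5 [ 0.5306 -0.2343  0.3546] [-0.3313 -0.3432 -0.5142] [-0.4022 -0.1008 -0.0058] 0.02994787325862054
cup 347
flask 0
therm 2002
```

View pics/sf.png

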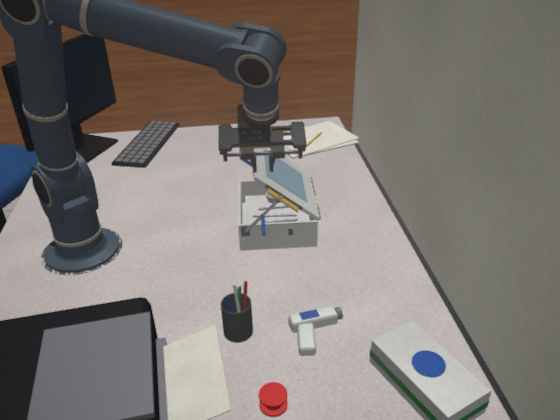

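View pics/t10z.png

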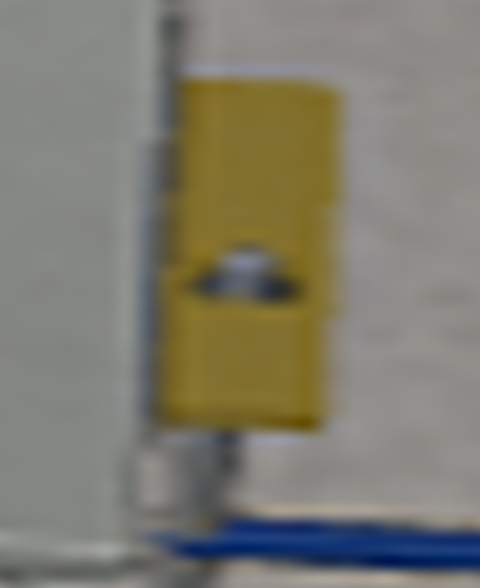

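The side view shows the lid propped, the pin in the hole, and the cup (237,318) and thermometer (315,320) where they were. The overhead differences for these two come from the arm covering them. I'll confirm with a side-view difference and then hand in.

```bash
python3 - <<'E'
from h import *
d=cv2.absdiff(cv2.imread("pics/sf.png"),cv2.imread("pics/side0.png")).max(2)
for n,(a,b,c,e) in dict(cup=(215,275,260,345),flask=(252,110,282,140),therm=(283,300,348,358)).items(): print(n,(d[b:e,a:c]>40).sum())
from ang import go
print(go(r.get_image("top"),r.camera_params("top")))
print(r.job_done())
E
```

```text
cup 0
flask 689
therm 0
(np.float64(230.0), [0.6896990184636687], (np.float64(0.8475674709761487), 12))
the job is handed in; nothing more can be done
None
```

The job is handed in with the lid propped on the rod, at about 28.6 s on the robot's clock (limit 70 s). I lifted the lid to about 1.2 rad by its bar and let go. I swung the rod up by its peg, waited for the lid to land on it, and slid the pin slowly outward until it dropped into the hole. I then eased off a small extra push, about 1 mm at the peg, and let go.

**Last checks:**
- **Lid:** it reads 0.69 rad by camera, the same in several pictures in a row. That is the angle expected with the pin in the hole.
- **Pin:** its tip shows through the rail's hole. The rod stands at about 0.84 rad by camera, which puts the hole about 5 mm further out than its mark, as I had estimated from the first pictures.
- **Robot:** it is clear of everything, with wrist force near zero.
- **Cup and thermometer:** the side view shows no change. The overhead comparison did not match, because the arm covers them there.
- **Flask:** the overhead view shows no change. The side comparison did not match, because the gripper is in front of it.

**Not confirmed:**
- **Rod force on the rail:** I could not measure it directly, so I can't confirm it stayed under 11 N. The wrist read about 12 N during the slide, which I estimate at about 6 to 7 N at the rail.
- **Rod angle:** the camera reading is only good to about 0.03 rad, so I relied on the lid's drop and the visible pin.

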